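# Fetch a stray guide roller from under a bandsaw's chip grate with a reacher

### The job

A ceramic guide roller has strayed under the low chip grate, where no hand fits. Take the reacher by its upright grip and trigger, bring its jaws around the roller and squeeze the trigger by feel until they hold it, gently, for the roller chips if the jaws press it with more than 7 N; then draw it right out from under the grate, held in the jaws and standing upright. Let go of it there on the open bench, draw the reacher back until its jaws are clear of the roller and leave the reacher lying flat on its feet; do not touch the roller with the robot, do not shove the grate hard, and leave the other things where they are.

Things in the scene. Friction and masses are not known exactly. Their poses are not given: they have to be found in the camera images.
- reacher: the reacher, a hand tool 330 mm long, 0.44 kg, balanced at the grip, lying on two feet. Origin: on its underside, below the middle of the grip; x along the shaft to the jaws, z up. Foot under the grip: 100 x 54 mm (x -85 to +15), another under the head. Shaft 16 mm round; nothing between grip and head is over 33 mm high. Head 92 mm wide, 32 mm high, its front face at x = 177 mm
- grip (a point): middle of the grip, 85 mm above the reacher's origin, axes the reacher's. Two upright plates, each 10 mm thick (x), 28 mm wide (y), tops 31 mm above this point, free from 49 mm below it. Rear plate fixed, outer face at x = -30 mm; front plate is the trigger, outer face at x = +30 mm at rest. Pinch both along x from above: 60 mm
- lever (a joint): the trigger, the grip's front plate: squeeze in m, 0 at rest, at most 0.024, straight towards the rear plate. Return spring 9 N at rest, 0.1 N more per mm: enough to carry the tool by. The feel is clearest with the tool lifted a few mm off the bench. The rear plate goes with its finger, so when both fingers close alike the tool moves along its +x by half of the squeeze
- jaw_mid (a point): point between the reacher's two steel prongs: x = 215, y = 0, z = 20 mm from its origin, axes the reacher's. Prongs run along x from 179 to 245 mm, 6 mm thick, 10 to 32 mm high. The +y one keeps still, but is adjustable (stiff): its inner face is 15 to 22 mm from this point, set differently each time
- jaw: the reacher's moving prong, on its -y side; origin and axes those of the reacher, shifted as it moves. Inner face at y = -22 mm at rest; moves to +y 1 mm per mm of squeeze. It is sprung, 2 N per mm: once the roller is held between both prongs, each further mm of squeeze adds 2 N on the roller and 2 N at the trigger
- roller: the guide roller, plain white ceramic cylinder standing upright, 26 mm diameter, 34 mm tall, 0.04 to 0.09 kg, loose on the bench under the grate. Origin: centre of its underside, z up
- grate: the chip grate, a low green steel frame with a deck of four bars, fixed to the bench. 180 mm deep (x), 220 mm wide (y), 84 mm high. Origin: centre of its underside; x from the open front (front edge at x = -90 mm) to the closed back (inner face at x = +80 mm). Side walls 10 mm thick, 200 mm clear between them; 72 mm clear under the front beam, 77 mm under the bars
- wax_tin: bystander: aluminium tin, 64 mm diameter, 55 mm tall, origin under its centre
- push_block: bystander: wooden push block, 70 x 130 x 57 mm, origin under its centre
- screwdriver: bystander: black-handled screwdriver, about 200 mm long, lying on the bench beyond the work

How it is judged:
By the outcome, as a careful person would: the job done as asked, in the order asked, and still so for the second after the job is handed in, with the robot touching nothing.
It also fails if it takes over 67 s, if anything falls off the work surface, if the arm or the gripper's body presses on something with over 40 N, if the wrist force passes 120 N, or if a joint passes its speed limit or range.

### The arm

A 7-joint arm with a two-finger parallel gripper is mounted at the origin on the work surface. World frame = base frame: x ahead of the robot, y to its left, z up, the work surface at z = 0. Lengths are in m, angles in rad, forces in N, time in s.
With the tool pointing down it reaches from about 0.425 to 0.825 m from the base axis. Payload 3.6 kg.
Tool frame: the origin (TCP) lies between the finger pads; the fingertips stand 25 mm ahead of it and the grasp point (between the pads) lies 6 mm ahead of it; y points along the fingers, x is the direction in which the jaws open and shut, and the axes are right-handed (so a half turn about y gives the same grasp; the last joint's range is limited). The gripper opens to 85 mm and grips with 20 to 120 N. Pads are 22 mm wide; open, the fingers measure 114 mm over their backs; the gripper's body (76 mm by 85 mm) begins 54 mm behind the grasp point. The pads swing forward as they close: fully open they stand 13 mm farther back than shut.
Start: joints at [1.113, 0.615, -0.013, 1.423, 0.008, 1.103, -0.04], TCP at [0.272, -0.59, 0.256] pointing down, gripper open.
Joint ranges: [-3.12, 3.12], [-0.3, 2.06], [-1.34, 1.32], [0.26, 2.42], [-1.36, 4.5], [0.01, 1.98], [-2.84, 2.84]. Speed limits (rad/s): [2.79, 2.79, 3.14, 3.14, 3.14, 3.14, 3.14].

### API

Orientations are given as [roll, pitch, yaw] about the fixed x, y, z axes, in that order (R = Rz(yaw) Ry(pitch) Rx(roll)).
In Python, from plant import bot gives the robot as it stands. The module is installed in compiled form; this text tells all that it offers.
- The arm moves only by the tool carry_out, never from a script. Its argument "rows" is a list of rows, each a list of 3 entries, a list of its own where there are three numbers: the finger opening in cm, from 0 to 8.54, then the shift along the tool's x, y, z in cm, then the turn, a rotation vector about the tool's x, y, z in rad. A call has 1 to 5 rows; each row is the pose to reach, as a shift and turn from the pose commanded when the call began, along the tool's axes at that moment; what a row does not reach only later rows make up. A row lasts 1/10 s, in which the tool goes at most 50 mm and 8.59 degrees, less where a joint would pass 70% of its speed; a pose out of reach is approached as far as the arm can. A call with a gripper value outside its range is refused whole. The fingers move at their own pace and stop on an object; "grip_force" is the grip in N (left out, the last holds). Time passes only in rows, so rows that repeat a pose let the fingers close. It gives the time, the measured TCP pose, the force and the opening at its end, in the units of the state.
- bot.sense(): the state, without advancing time (a new reading comes with each control period).
- bot.grab_frame(name): name is "side" or "top" or "wrist"; returns a dict with "pixels" (420x560x3 uint8, red, green, blue), "z_map" (420x560 float32, m along the optical axis (not along the pixel's ray), 0 where there is no reading), "fx", "fy", "cx", "cy" (pixels), "world_from_camera" (4x4, takes a point from camera to world coordinates). Camera axes: x right, y up, looking along -z (the intrinsics and any distortion apply to the point x, -y, -z); pixel columns grow to the right and rows downward; lengths in m; the calibration is good to about 2 mm. A picture is of the moment at which its call begins.
- bot.hand_in(): hands the job in, once; it reports no verdict.
The state is a dict: "t": time; "joint_pos": joint angles; "qd": joint speeds; "joint_efforts": joint torques, N m; "eef_pos": TCP position; "ee_rot": TCP orientation; "wrist_force": force on the tool from outside, world axes, zero at the start; "moment": the same for the moment, N m; "width": finger opening in m.
Only numpy, scipy, OpenCV 4.12 (cv2) and the standard library are available. Lean on these libraries where they do the work, as an engineer would, in place of code of your own. Each camera call takes 0.05 s, during which the arm holds its last target.

## Working session

There is one attempt and no reset: what is moved stays moved. The work goes in short steps, Python scripts to look and compute and a tool call to move; the robot and the scene stay as the last step left them, time stands still between calls to the robot, and variables do not carry over. Pictures are saved under pics/ and viewed, and the job is handed in when it is done.

Besides the shell and the picture viewer there is one more tool, called after "Call:" by a JSON object that holds its "method" and its "body", one argument or row to a line. carry_out: Moves the arm, as the interface text tells. Its arguments: {"type":"object","properties":{"rows":{"type":"array","items":{"type":"array"}},"grip_force":{"type":"number"}},"required":["rows"]}

```bash
mkdir -p pics
cat > h.py <<'E'
import numpy as np, cv2
from plant import bot
def grab(n,name):
    f=bot.grab_frame(n); cv2.imwrite('pics/'+name+'.png',f['pixels'][:,:,::-1]); np.savez('pics/'+name+'.npz',**f); return f
def pts(f):
    z=f['z_map']; v,u=np.mgrid[0:z.shape[0],0:z.shape[1]]
    P=np.stack([(u-f['cx'])/f['fx']*z,-(v-f['cy'])/f['fy']*z,-z,np.ones_like(z)],-1)
    return (P@np.array(f['world_from_camera']).T)[...,:3]
E
python3 - <<'E'
from h import *
for n in ['side','top','wrist']:
    f=grab(n,n+'0'); print(n,f['fx'],f['cx'],f['cy'],np.round(f['world_from_camera'],3).tolist(), [k for k in f])
print(bot.sense())
E
```

```text
side 380.00151288868966 276.29991762517255 214.25651793353524 [[-0.766, 0.483, -0.423, 0.233], [-0.643, -0.575, 0.506, 0.564], [0.001, 0.66, 0.751, 0.783], [0.0, 0.0, 0.0, 1.0]] ['pixels', 'z_map', 'fx', 'fy', 'cx', 'cy', 'world_from_camera']
top 466.9643069353139 286.7837367302076 210.50812142696796 [[0.02, 0.995, -0.098, 0.522], [-1.0, 0.021, 0.009, 0.107], [0.011, 0.098, 0.995, 1.235], [0.0, 0.0, 0.0, 1.0]] ['pixels', 'z_map', 'fx', 'fy', 'cx', 'cy', 'world_from_camera']
wrist 300.42754445935964 278.1740992807134 205.68572852997 [[0.419, 0.862, 0.287, 0.346], [-0.908, 0.398, 0.13, -0.555], [-0.003, -0.315, 0.949, 0.371], [0.0, 0.0, 0.0, 1.0]] ['pixels', 'z_map', 'fx', 'fy', 'cx', 'cy', 'world_from_camera']
{'t': 0.15, 'joint_pos': array([ 1.11251834,  0.61573158, -0.01259791,  1.42457059,  0.00810829,
        1.10343342, -0.04037832]), 'qd': array([ 0.00214787, -0.00310253, -0.00077578, -0.00563569,  0.00011412,
        0.0003453 , -0.00120906]), 'joint_efforts': array([ 1.00383779e-03, -4.69660234e+01,  2.59458655e-01, -1.71252644e+01,
        9.99768003e-03,  7.11395696e-03, -7.66049112e-06]), 'eef_pos': array([ 0.27178336, -0.58983392,  0.2553687 ]), 'ee_rot': array([-1.57083603,  0.00209219, -1.1389439 ]), 'wrist_force': array([-0.74170056,  0.1539726 , -0.12816719]), 'moment': array([ 0.02852733,  0.0464831 , -0.03377212]), 'width': 0.085820860998803}
```

View pics/side0.png

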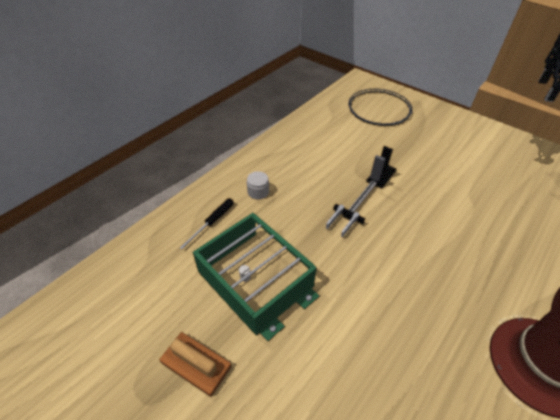

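View pics/top0.png

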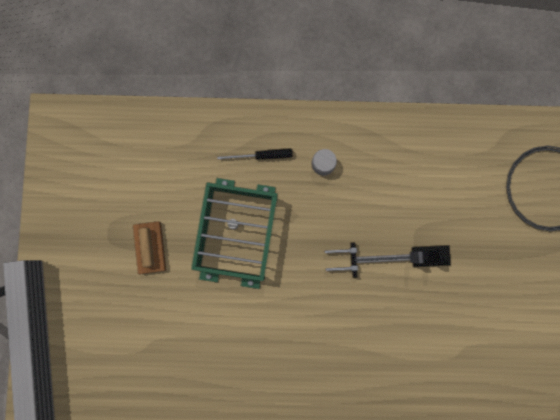

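View pics/wrist0.png

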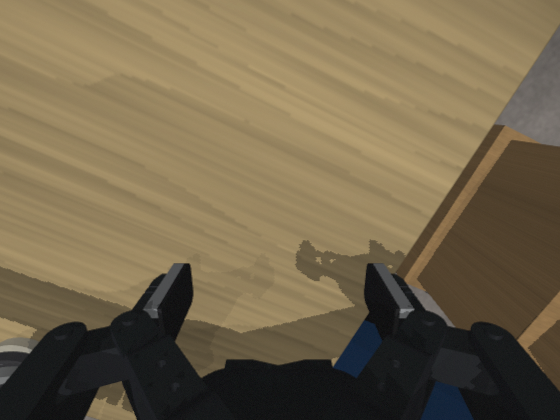

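Run:
```python
from h import *
f=dict(np.load('pics/top0.npz')); P=pts(f)
im=f['pixels'][:,:,::-1]
a=cv2.resize(im[170:300,180:290],None,fx=5,fy=5,interpolation=cv2.INTER_CUBIC); b=cv2.resize(im[225:290,310:460],None,fx=5,fy=5,interpolation=cv2.INTER_CUBIC)
cv2.imwrite('pics/a.png',a[:600]);cv2.imwrite('pics/b.png',b)
g=dict(np.load('pics/side0.npz'));im2=g['pixels'][:,:,::-1]
cv2.imwrite('pics/c.png',cv2.resize(im2[205:340,185:325],None,fx=4,fy=4,interpolation=cv2.INTER_CUBIC))
cv2.imwrite('pics/d.png',cv2.resize(im2[140:240,320:405],None,fx=6,fy=6,interpolation=cv2.INTER_CUBIC))
# bench z check
print('bench',np.median(P[300:400,100:500,2]), np.median(pts(g)[300:400,300:420,2]))
z=P[...,2]
for r,c in [(224,232),(225,236),(230,265),(250,420),(248,417),(252,418),(256,430),(251,340),(270,342),(258,385)]: print(r,c,np.round(P[r,c],4))
```

```text
bench -0.0003243301116442332 -0.0005826533997640992
224 232 [0.6024 0.2366 0.0298]
225 236 [0.5997 0.2256 0.0354]
230 265 [0.5902 0.1521 0.0007]
250 420 [ 0.5455 -0.2565  0.0073]
248 417 [ 0.5505 -0.2466  0.0143]
252 418 [ 0.5386 -0.2194  0.1162]
256 430 [ 0.5301 -0.2687  0.0514]
251 340 [ 0.5384 -0.0432  0.0302]
270 342 [ 0.4893 -0.0524  0.0014]
258 385 [ 0.5228 -0.1589  0.0318]
```

Run:
```python
from h import *
f=dict(np.load('pics/top0.npz')); P=pts(f); z=P[...,2]; 
for r in range(236,284,2): print(r,' '.join('%3d'%(1000*v) for v in z[r,322:456:3]))
```

```text
236  -3  -3   0   0   2   0   0  -1  -2   1  -2  -1   4   3  -2   3  -2   0   2  -2   2   0  -2  -2   0   0  -3   0  -2  -1   0  -3  -3   1   1  -3  -1   0  -1  -2   0   1  -4   1   4
238   0   0   0  -1   0   0  -1   2   0   2   3   2   2  -1   2   0   0  -3   0   0   0   0   1  -2   2   0   0  -1   1   0   2  -2   0   0  -2  -1   0   0   0   0   1   0   4  -1   1
240   0   1   4   2  -1   4   3  -3  -2  -9   0   0  -1   0  -3  -1  -2   0   0   0   2   1   2   0  -2   0   0   1   2  -1   0   0   0  -3   1  -5  -1   0   0   0  -3   2   2   2  -2
242   1   0   1   0  -3  -1  -5  -1   1   0  27   1   0   0   3   2  -4  -3  -4  -4   1  -7  -7  -5   1   0  -2  -1   2   3   0   0   1   0  -2   0   0  -1  -1   0   0   2  -1   2  -1
244   0   0   4   1  -3  -2   2   1   1  -2  29  -2   4   0  -1   3  -2  -1   4   0   2   0   0  -1   0   0  -2   0   0  -1  -2   1  -2  -2   0   5   0   2   0  -3   0   1   3  -1   1
246   0  -4   0   0  -4   0  -2   1   1   0  25   1   0   0   0   1   3   2  -1  -1   0   0  -1   0   0   0  -1   1  -2   0  -1   1   8  12  12  12  11  10   8  13  13  11  13   4 
[... 2618 characters left out ...]
 -3  -1  20  28   2   1  -3   0  -3  -1  -1   2   0  -1   2 1234  -2   0  -2   0  -1   0   1  -1   0   3   0  -3   0   0   1   2  -5   0   1  -5   1
278  -1  -3  -1  -1   0   6  -1   5  -4   2   0   3   2   0   0  -7  -1  -1   0   0   0   3   0   5   0  -1   2   0   1   0   0  -2   0  -2   0   0   1   3   2  -2   2   2  -1   2   0
280   0   0   0  -1  -4   0   1   0  -3   0   4  -2  -2  -5   0   0  -4  -2   0   3   1  -2   3   1   0   0   0  -1   0  -3  -3  -3  -4   3   0   1   0   2   2   3   3   0   0  -4  -1
282   2   2   0  -2   0   0  -1  -4  -1   0   1   0  -2  -1   0  -2   0   0  -1  -2   3  -1  -1   1  -2  -2   0   1   0  -2   0   0  -1  -6   1   0   1   2  -3   3   0   3  -3  -2   0
```

View pics/a.png

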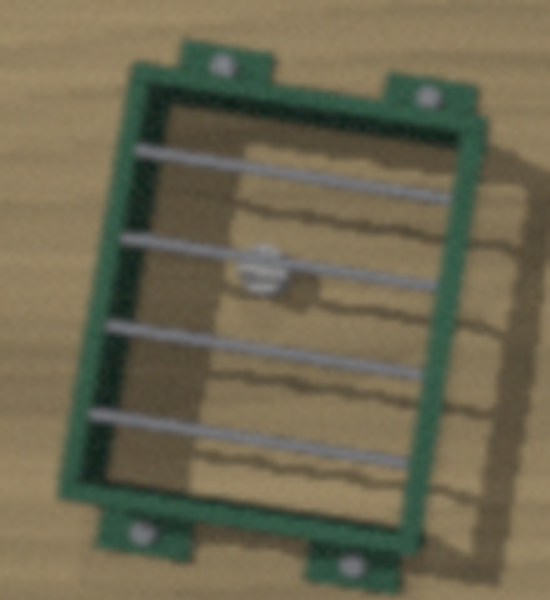

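View pics/b.png

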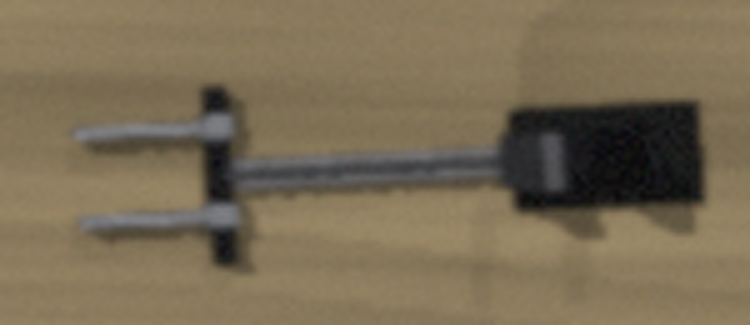

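View pics/c.png

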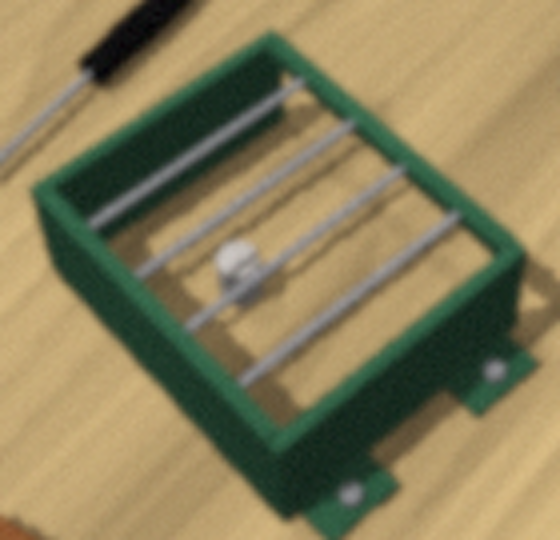

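View pics/d.png

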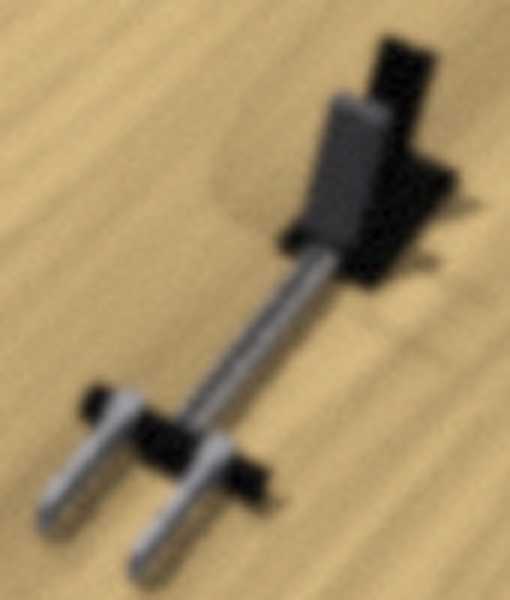

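```bash
cat >> h.py <<'E'
def onplane(f,u,v,z):
    M=np.array(f['world_from_camera']); d=np.stack([(np.asarray(u,float)-f['cx'])/f['fx'],-(np.asarray(v,float)-f['cy'])/f['fy'],-np.ones_like(np.asarray(u,float))],-1)@M[:3,:3].T
    o=M[:3,3]; t=(z-o[2])/d[...,2]; return o+d*t[...,None]
E
python3 - <<'E'
from h import *
for n in ['top0','side0']:
    f=dict(np.load(f'pics/{n}.npz')); P=pts(f); im=f['pixels']; hsv=cv2.cvtColor(im,cv2.COLOR_RGB2HSV)
    H,S,V=[hsv[...,i].astype(int) for i in range(3)]
    z=P[...,2]
    g=((H>60)&(H<95)&(S>80)&(np.abs(z-.084)<.008)).astype(np.uint8)
    v,u=np.nonzero(g); W=onplane(f,u,v,.084)
    r=cv2.minAreaRect(W[:,:2].astype(np.float32)*1000); print(n,'grate',r)
    # roller: low-sat bright, inside grate, z 0.01..0.045
    m=((S<70)&(V>110)&(z>.012)&(z<.05)&(P[...,1]>.12)&(P[...,1]<.28)&(P[...,0]>.5)&(P[...,0]<.68))
    v,u=np.nonzero(m); print('roller px',len(u),u.min(),u.max(),v.min(),v.max())
    c,rr=cv2.minEnclosingCircle(np.stack([u,v],1).astype(np.float32)); print('circ',c,rr)
    Q=P[m]; top=Q[np.abs(Q[:,2]-.034)<.006]; print('med top',top.mean(0), (top.min(0)+top.max(0))/2, np.ptp(top,axis=0))
    # shaft
    m=(P[...,1]>-.17)&(P[...,1]<-.095)&(z>.02)&(z<.05)&(P[...,0]>.45)&(P[...,0]<.6)
    Q=P[m]; print('shaft',len(Q),np.polyfit(Q[:,1],Q[:,0],1), Q.mean(0))
    for lo,hi in [(.515,.56),(.47,.515)]:
        m=(P[...,1]>-.07)&(P[...,1]<.03)&(z>.02)&(z<.05)&(P[...,0]>lo)&(P[...,0]<hi)
        Q=P[m]; v,u=np.nonzero(m);W=onplane(f,u,v,.030); print('prong',len(Q),W.mean(0),W[:,1].max(),np.polyfit(W[:,1],W[:,0],1))
    m=(z>.105)&(z<.13)&(P[...,1]<-.15)&(P[...,1]>-.35)&(P[...,0]>.45)&(P[...,0]<.6)
    v,u=np.nonzero(m);W=onplane(f,u,v,.116)
    print('griptops',cv2.minAreaRect(W[:,:2].astype(np.float32)*1000),W[:,:2].min(0),W[:,:2].max(0))
    lab=cv2.connectedComponentsWithStats(m.astype(np.uint8))
    for i in range(1,lab[0]):
        w=onplane(f,*np.nonzero(lab[1]==i)[::-1],.116); print(' comp',len(w),w.mean(0),w.min(0),w.max(0))
    for nm,c,zz in [('head',(-.08,-.05),(.01,.05))]:
        pass
E
```

```text
top0 grate ((581.989501953125, 224.23361206054688), (175.3509521484375, 219.34762573242188), 82.29595947265625)
roller px 50 227 236 219 228
circ (231.89535522460938, 223.4534912109375) 4.925860404968262
med top [0.60224646 0.23654354 0.03374219] [0.60350044 0.23732895 0.03376182] [0.02357881 0.02337886 0.01123462]
shaft 175 [-0.08297049  0.50973242] [ 0.52072479 -0.13248526  0.02792202]
prong 66 [ 0.53959772 -0.03821338  0.03      ] -0.0045356970514202205 [-0.096143    0.53592377]
prong 65 [ 0.49382286 -0.0390165   0.03      ] -0.007606337735514085 [-0.06960223  0.49110723]
griptops ((529.5181274414062, -247.35211181640625), (26.593660354614258, 62.49468994140625), 3.813141345977783) [ 0.51477049 -0.27925686] [ 0.5444456 -0.2168631]
 comp 55 [ 0.52695712 -0.22304459  0.116     ] [ 0.51477049 -0.22891202  0.116     ] [ 0.54106023 -0.2168631   0.116     ]
 comp 62 [ 0.53092776 -0.27199148  0.116     ] [ 0.51808219 -0.27925686  0.116     ] [ 0.5444456 -0.2650253  0.116    ]
side0 grate ((577.5869140625, 229.53277587890625), (178.99685668945312, 219.6083221435547), 82.43920135498047)
roller px 96 229 255 227 277
circ (248.0, 252.0) 25.96160888671875
med top [0.60469227 0.23593451 0.03269922] [0.63501581 0.18871757 0.03233589] [0.08791986 0.12364553 0.00757317]
shaft 112 [-0.06695227  0.50960102] [ 0.51831091 -0.13009104  0.02708876]
prong 87 [ 0.53754633 -0.03644355  0.03      ] 0.004505105844645918 [-0.11034343  0.53352502]
prong 72 [ 0.4914838  -0.03484759  0.03      ] 2.7961929003894603e-05 [-0.08993528  0.48834977]
griptops ((526.083984375, -241.31201171875), (30.249570846557617, 70.37484741210938), 4.974506378173828) [ 0.50838111 -0.27674962] [ 0.54198623 -0.20575407]
 comp 50 [ 0.52734481 -0.26586206  0.116     ] [ 0.51231797 -0.27674962  0.116     ] [ 0.54198623 -0.25582419  0.116     ]
 comp 55 [ 0.52406107 -0.21669006  0.116     ] [ 0.50838111 -0.22698285  0.116     ] [ 0.53933409 -0.20575407  0.116     ]
```

```bash
cat >> h.py <<'E'
from scipy.spatial.transform import Rotation as Ro
def plan(pos,yaw):
    s=bot.sense(); R=Ro.from_euler('xyz',s['ee_rot']); T=Ro.from_euler('xyz',[-np.pi/2,0,yaw])
    print('pose',np.round(s['eef_pos'],4),np.round(s['ee_rot'],4),'w',round(s['width'],4),'t',s['t'])
    print('shift cm',np.round(R.inv().apply(np.array(pos)-s['eef_pos'])*100,2),'rot',np.round((R.inv()*T).as_rotvec(),3))
E
python3 -c "
from h import *
plan([.527,-.245,.24],-1.491)"
```

```text
pose [ 0.2718 -0.5898  0.2554] [-1.5708  0.0021 -1.1389] w 0.0858 t 0.15
shift cm [-20.63   1.58  37.61] rot [ 0.     0.352 -0.002]
```

Call:
{"method": "carry_out", "body": {
  "rows": [
    [8.5,[-2,0,3.7],[0,0.07,0]],
    [8.5,[-4.2,0,7.5],[0,0.14,0]],
    [8.5,[-6.3,0.3,11.3],[0,0.21,0]],
    [8.5,[-8.4,0.6,15.2],[0,0.28,0]],
    [8.5,[-10.5,0.9,19],[0,0.35,0]]
  ]
}}

```text
t: 0.65
eef_pos: [0.4015, -0.4137, 0.247]
ee_rot: [-1.571, 0.0, -1.492]
wrist_force: [-0.1, -0.3, 1.0]
width: 0.0854
```

```bash
python3 -c "
from h import *
plan([.527,-.245,.24],-1.491)"
```

```text
pose [ 0.4015 -0.4137  0.247 ] [-1.5707e+00  5.0000e-04 -1.4917e+00] w 0.0854 t 0.65
shift cm [-15.83   0.71  13.84] rot [-0.    -0.001 -0.   ]
```

Call:
{"method": "carry_out", "body": {
  "rows": [
    [8.5,[-4,0.2,3.5],[0,0,0]],
    [8.5,[-8,0.4,7],[0,0,0]],
    [8.5,[-12,0.6,10.5],[0,0,0]],
    [8.5,[-15.8,0.7,13.8],[0,0,0]],
    [8.5,[-15.8,0.7,13.8],[0,0,0]]
  ]
}}

```text
t: 1.15
eef_pos: [0.5298, -0.238, 0.2397]
ee_rot: [-1.568, 0.006, -1.476]
wrist_force: [0.3, 0.1, 0.2]
width: 0.0851
```

```bash
python3 -c "
from h import *
plan([.527,-.245,.24],-1.491); grab('wrist','w1')"
```

```text
pose [ 0.5298 -0.238   0.2397] [-1.5679  0.0058 -1.4763] w 0.0851 t 1.15
shift cm [ 0.67 -0.03 -0.34] rot [-0.003  0.015 -0.006]
```

View pics/w1.png

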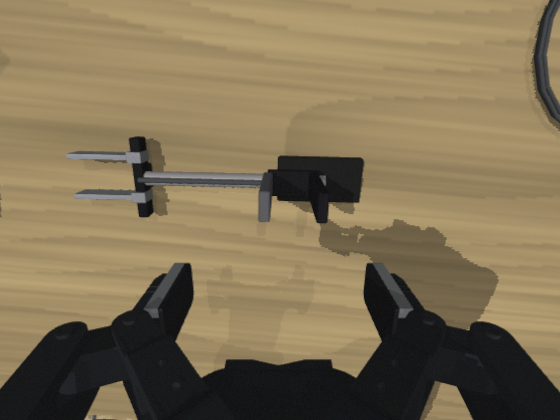

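Run:
```python
from h import *
f=dict(np.load('pics/w1.npz')); P=pts(f); z=P[...,2]
print('bench',np.median(z[20:120,60:250]))
m=(z>.106)&(z<.13); m[260:]=0
lab=cv2.connectedComponentsWithStats(m.astype(np.uint8))
for i in range(1,lab[0]):
    if lab[2][i][4]<15: continue
    v,u=np.nonzero(lab[1]==i); w=onplane(f,u,v,.116); print(len(w),w.mean(0),w.min(0),w.max(0),(u.mean(),v.mean()))
m=(z>.022)&(z<.045)
sub=m.copy(); sub[:, :152]=0; sub[:,260:]=0; sub[260:]=0; v,u=np.nonzero(sub); w=P[sub]; print('shaft',np.polyfit(w[:,1],w[:,0],1),w.mean(0))
for a,b in[(145,170),(185,205)]:
    s=np.zeros_like(m); s[a:b,60:128]=m[a:b,60:128]; v,u=np.nonzero(s); w=onplane(f,u,v,.032); w2=P[s]; print('prong',len(w),w.mean(0),w[:,1].max(),np.polyfit(w[:,1],w[:,0],1),w2.mean(0))
    # edges per column
    cols=np.unique(u); W=[(onplane(f,c,v[u==c].min()-.5,.032)[0],onplane(f,c,v[u==c].max()+.5,.032)[0]) for c in cols[5:-5]]; print(np.median(W,0))
```

```text
bench -0.0018908280732159999
385 [ 0.53164909 -0.22481669  0.116     ] [ 0.51689099 -0.23030748  0.116     ] [ 0.54579689 -0.21936253  0.116     ] (np.float64(264.44675324675325), np.float64(204.84155844155845))
406 [ 0.53535209 -0.27322009  0.116     ] [ 0.52068421 -0.2791202   0.116     ] [ 0.54945622 -0.26718326  0.116     ] (np.float64(322.26847290640393), np.float64(205.94334975369458))
shaft [-0.07303096  0.51434995] [ 0.5256222  -0.15434903  0.0267673 ]
prong 399 [ 0.5422571 -0.0391821  0.032    ] -0.005243081255167342 [-0.07360551  0.53937308] [ 0.54172412 -0.03767833  0.02945087]
[0.54571984 0.53862208]
prong 365 [ 0.49754495 -0.03890709  0.032     ] -0.008446816470351864 [-0.07505608  0.49462473] [ 0.4964924  -0.03711347  0.02895237]
[0.50158763 0.49371071]
```

```bash
python3 -c "
from h import *
plan([.532,-.248,.092],-1.495)"
```

```text
pose [ 0.5289 -0.2397  0.2397] [-1.569   0.0044 -1.478 ] w 0.0853 t 1.2
shift cm [ 0.92 14.77  0.21] rot [-0.002  0.017 -0.004]
```

Call:
{"method": "carry_out", "body": {
  "rows": [
    [8.5,[0.3,1,0.5],[0,0.003,0]],
    [8.5,[0.3,3,0.5],[0,0.003,0]],
    [8.5,[0.3,5,0.5],[0,0.003,0]],
    [8.5,[0.3,7,0.5],[0,0.003,0]],
    [8.5,[0.3,7,0.5],[0,0.003,0]]
  ]
}}

```text
t: 1.7
eef_pos: [0.5269, -0.2515, 0.1669]
ee_rot: [-1.578, 0.002, -1.497]
wrist_force: [-0.8, 0.8, -0.5]
width: 0.0847
```

```bash
python3 -c "
from h import *
plan([.532,-.248,.092],-1.495); f=grab('wrist','w2')
P=pts(f);z=P[...,2];m=(z>.106)&(z<.13); m[:,:150]=0;m[:,400:]=0
lab=cv2.connectedComponentsWithStats(m.astype(np.uint8))
for i in range(1,lab[0]):
    if lab[2][i][4]<40: continue
    v,u=np.nonzero(lab[1]==i); w=onplane(f,u,v,.116); print(len(w),w.mean(0),w.min(0),w.max(0),(u.mean(),v.mean()))
"
```

```text
pose [ 0.5269 -0.2515  0.1669] [-1.5784  0.0018 -1.4968] w 0.0847 t 1.7
shift cm [-0.3   7.49  0.59] rot [ 0.008 -0.002 -0.002]
749 [ 0.5326358  -0.22520909  0.116     ] [ 0.51749537 -0.23066284  0.116     ] [ 0.54723049 -0.21971752  0.116     ] (np.float64(236.73965287049398), np.float64(234.16822429906543))
751 [ 0.53576912 -0.27328663  0.116     ] [ 0.52074906 -0.27933943  0.116     ] [ 0.55039048 -0.26742588  0.116     ] (np.float64(316.5565912117177), np.float64(234.88282290279628))
```

View pics/w2.png

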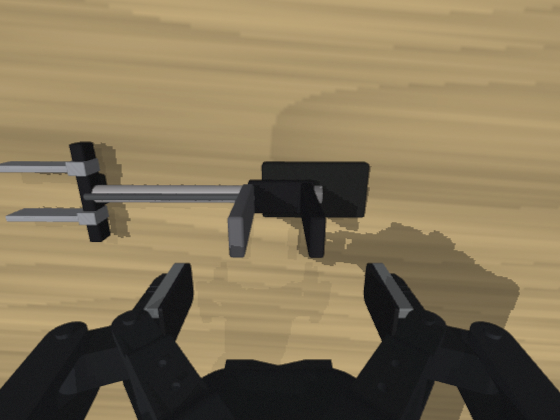

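Call:
{"method": "carry_out", "body": {
  "rows": [
    [8.5,[0,0.5,0],[0,0,0]],
    [8.5,[0,1,0],[0,0,0]],
    [8.5,[0,1,0],[0,0,0]],
    [8.5,[0,1,0],[0,0,0]],
    [8.5,[0,1,0],[0,0,0]]
  ]
}}

```text
t: 2.25
eef_pos: [0.5308, -0.2493, 0.1608]
ee_rot: [-1.57, -0.0, -1.492]
wrist_force: [0.6, -0.2, 0.3]
width: 0.0848
```

```bash
python3 -c "
from h import *
plan([.533,-.249,.092],-1.495)"
```

```text
pose [ 0.5308 -0.2493  0.1608] [-1.5700e+00 -4.0000e-04 -1.4918e+00] w 0.0848 t 2.25
shift cm [-0.01  6.88  0.22] rot [-0.001  0.003  0.   ]
```

Call:
{"method": "carry_out", "body": {
  "rows": [
    [8.5,[0,1.5,0.2],[0,0,0]],
    [8.5,[0,3.5,0.2],[0,0,0]],
    [8.5,[0,5.5,0.2],[0,0,0]],
    [8.5,[0,6.9,0.2],[0,0,0]],
    [8.5,[0,6.9,0.2],[0,0,0]]
  ]
}}

```text
t: 2.75
eef_pos: [0.5314, -0.2485, 0.0896]
ee_rot: [-1.574, 0.002, -1.492]
wrist_force: [-0.4, 0.3, 0.6]
width: 0.0848
```

Call:
{"method": "carry_out", "body": {
  "rows": [
    [7.5,[0,0,0],[0,0,0]],
    [6.8,[0,0,0],[0,0,0]],
    [6.4,[0,0,0],[0,0,0]],
    [6.2,[0,0,0],[0,0,0]],
    [6.2,[0,0,0],[0,0,0]]
  ],
  "grip_force": 20
}}

```text
t: 3.25
eef_pos: [0.5327, -0.2492, 0.0918]
ee_rot: [-1.57, -0.0, -1.492]
wrist_force: [0.5, 0.5, 0.2]
width: 0.0619
```

```bash
python3 -c "
from h import *
plan([.533,-.249,.092],-1.495); grab('wrist','w3')"
```

```text
pose [ 0.5327 -0.2492  0.0918] [-1.570e+00 -3.000e-04 -1.492e+00] w 0.0619 t 3.25
shift cm [-0.02 -0.02  0.03] rot [-0.001  0.003  0.   ]
```

View pics/w3.png

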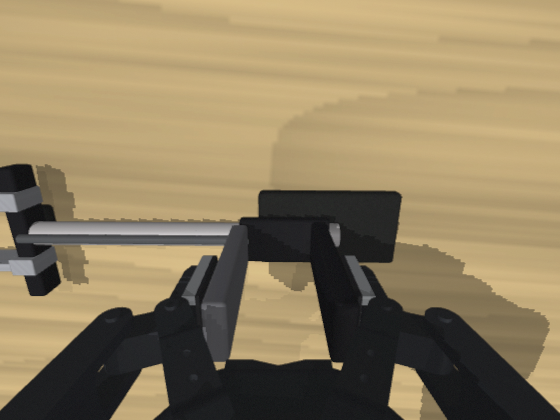

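Call:
{"method": "carry_out", "body": {
  "rows": [
    [6.0,[0,0,0],[0,0,0]],
    [5.9,[0,0,0],[0,0,0]],
    [5.8,[0,0,0],[0,0,0]],
    [5.8,[0,0,0],[0,0,0]],
    [5.8,[0,0,0],[0,0,0]]
  ]
}}

```text
t: 3.8
eef_pos: [0.5329, -0.2505, 0.0922]
ee_rot: [-1.569, -0.002, -1.493]
wrist_force: [-1.0, -3.2, 5.4]
width: 0.0585
```

```bash
python3 -c "
from h import *
s=bot.sense(); print(s)"
```

```text
{'t': 3.8, 'joint_pos': array([ 0.37633054,  0.71987041,  0.04104526,  1.7731371 , -0.0430393 ,
        0.64716772, -1.0516593 ]), 'qd': array([ 0.00023619,  0.00080414, -0.00050224, -0.00146969,  0.00140373,
       -0.00024011, -0.00038012]), 'joint_efforts': array([-1.82941183e+00, -4.24752295e+01, -5.92693593e-01, -1.00020745e+01,
       -2.69209547e-01,  3.86115827e-02,  2.59291223e-02]), 'eef_pos': array([ 0.53289603, -0.25051228,  0.0921732 ]), 'ee_rot': array([-1.56929732, -0.00204619, -1.49314428]), 'wrist_force': array([-0.98290558, -3.20709387,  5.42391149]), 'moment': array([-0.19314093,  0.14676957, -0.0802857 ]), 'width': 0.05846920651393707}
```

Call:
{"method": "carry_out", "body": {
  "rows": [
    [5.8,[0,-0.2,0],[0,0,0]],
    [5.8,[0,-0.5,0],[0,0,0]],
    [5.8,[0,-0.8,0],[0,0,0]],
    [5.8,[0,-1,0],[0,0,0]],
    [5.8,[0,-1,0],[0,0,0]]
  ]
}}

```text
t: 4.3
eef_pos: [0.5325, -0.2487, 0.1013]
ee_rot: [-1.571, 0.0, -1.491]
wrist_force: [-0.7, -0.1, -3.9]
width: 0.0582
```

```bash
python3 -c "
from h import *
s=bot.sense(); print(s['wrist_force'],s['moment'],s['width'],s['eef_pos'])
grab('side','s1');f=grab('top','t1')
im=cv2.imread('pics/s1.png');cv2.imwrite('pics/s1c.png',cv2.resize(im[100:260,280:480],None,fx=4,fy=4,interpolation=cv2.INTER_CUBIC)[:600])"
```

```text
[-0.69074475 -0.07312475 -3.86254008] [-0.08629778 -0.01921268 -0.00146248] 0.05824123575194565 [ 0.53250932 -0.24871534  0.1012868 ]
```

View pics/s1c.png

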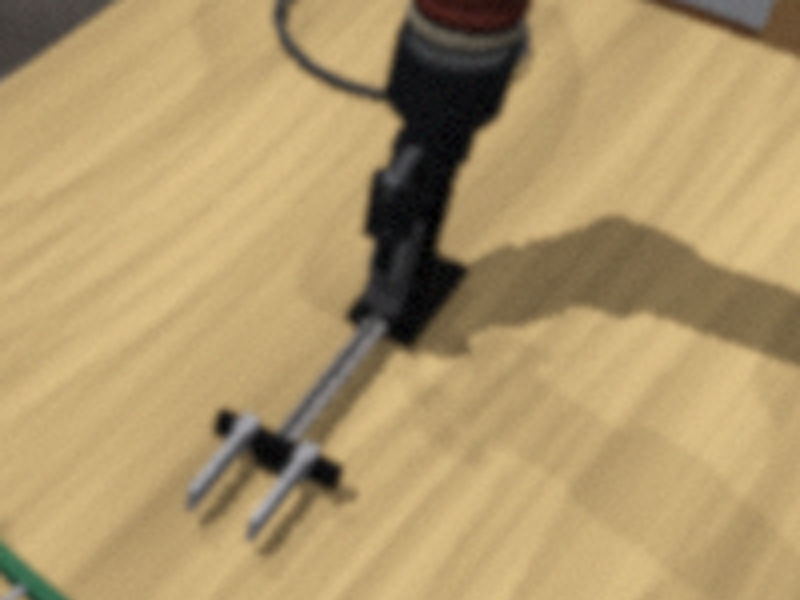

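View pics/t1.png

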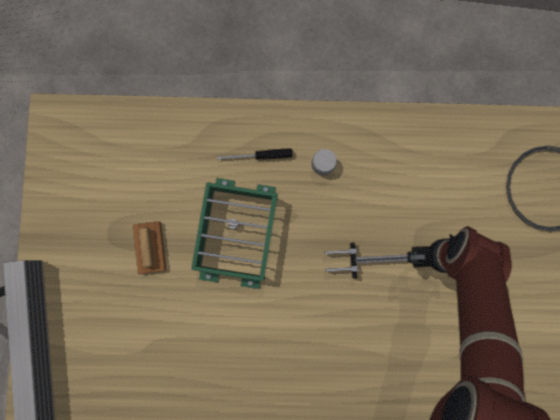

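Run:
```python
from h import *
f=dict(np.load('pics/top0.npz'));g=dict(np.load('pics/side0.npz'))
print(onplane(f,232.4,223.6,.017),onplane(g,244.5,273.2,.017))
# offset estimation top vs side: grate tops: (582,224.2) vs (577.6,229.5)
t=dict(np.load('pics/t1.npz')); P=pts(t); z=P[...,2]
for lo,hi in [(.515,.56),(.47,.515)]:
    m=(P[...,1]>-.06)&(P[...,1]<.03)&(z>.025)&(z<.06)&(P[...,0]>lo)&(P[...,0]<hi)
    v,u=np.nonzero(m);W=onplane(t,u,v,.040); print('prong',len(u),W.mean(0),W[:,1].max(),P[m][:,2].mean(),np.polyfit(W[:,1],W[:,0],1))
im=cv2.imread('pics/t1.png');cv2.imwrite('pics/t1c.png',cv2.resize(im[200:300,180:380],None,fx=4,fy=4,interpolation=cv2.INTER_CUBIC))
```

```text
[0.60432608 0.23694677 0.017     ] [0.60303498 0.2375248  0.017     ]
prong 57 [ 0.53619937 -0.0297111   0.04      ] -0.001083977243975423 0.040219368401468746 [-0.07335104  0.53402003]
prong 55 [ 0.49241153 -0.0318109   0.04      ] -0.004137267902942082 0.039182518136247714 [-0.06627218  0.49030335]
```

Call:
{"method": "carry_out", "body": {
  "rows": [
    [5.8,[-1,0,0.3],[0,0.02,0]],
    [5.8,[-3,0,0.8],[0,0.06,0]],
    [5.8,[-5,0,1.3],[0,0.1,0]],
    [5.8,[-7,0,1.8],[0,0.14,0]],
    [5.8,[-9,0,2.3],[0,0.18,0]]
  ]
}}

```text
t: 4.9
eef_pos: [0.5483, -0.1566, 0.1012]
ee_rot: [-1.571, 0.0, -1.674]
wrist_force: [-0.3, 0.4, -4.6]
width: 0.0579
```

```bash
python3 -c "
from h import *
plan([.569,-.0345,.101],-1.705)"
```

```text
pose [ 0.5483 -0.1566  0.1012] [-1.5711e+00  3.0000e-04 -1.6736e+00] w 0.0579 t 4.9
shift cm [-12.36   0.02   0.8 ] rot [ 0.     0.031 -0.   ]
```

Call:
{"method": "carry_out", "body": {
  "rows": [
    [5.8,[-2,0,0.1],[0,0.01,0]],
    [5.8,[-4,0,0.3],[0,0.02,0]],
    [5.8,[-6,0,0.4],[0,0.03,0]],
    [5.8,[-8,0,0.6],[0,0.03,0]],
    [5.8,[-9,0,0.7],[0,0.03,0]]
  ]
}}

```text
t: 5.4
eef_pos: [0.5647, -0.0656, 0.1011]
ee_rot: [-1.571, 0.002, -1.699]
wrist_force: [-0.3, 0.7, -4.9]
width: 0.0584
```

```bash
python3 -c "
from h import *
plan([.569,-.0345,.101],-1.705);f=grab('top','t2');im=cv2.imread('pics/t2.png');cv2.imwrite('pics/t2c.png',cv2.resize(im[170:300,180:380],None,fx=4,fy=4,interpolation=cv2.INTER_CUBIC))
grab('side','s2');im=cv2.imread('pics/s2.png');cv2.imwrite('pics/s2c.png',cv2.resize(im[180:330,190:390],None,fx=4,fy=4,interpolation=cv2.INTER_CUBIC))"
```

```text
pose [ 0.5647 -0.0656  0.1011] [-1.5712  0.0021 -1.6986] w 0.0584 t 5.4
shift cm [-3.14  0.02  0.03] rot [ 0.     0.006 -0.002]
```

View pics/t2c.png

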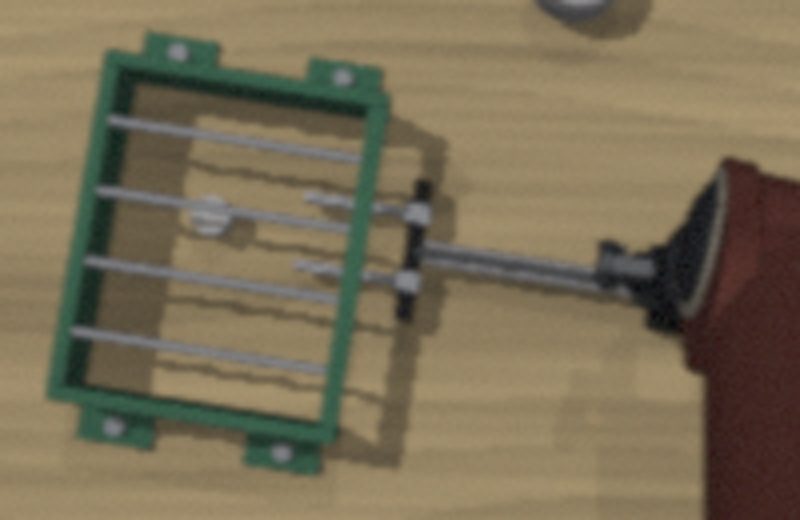

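View pics/s2c.png

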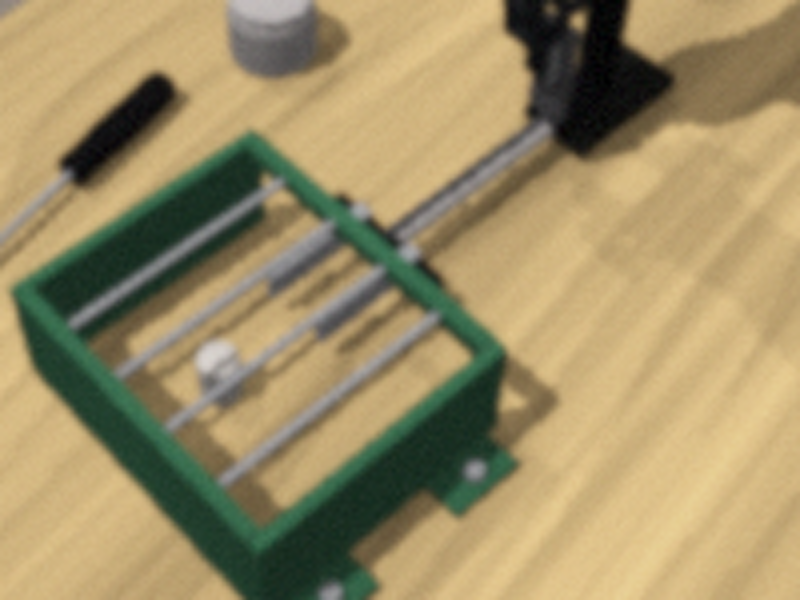

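Call:
{"method": "carry_out", "body": {
  "rows": [
    [5.8,[-0.5,0,0.1],[0,0.005,0]],
    [5.8,[-1.5,0,0.2],[0,0.005,0]],
    [5.8,[-2.5,0,0.2],[0,0.005,0]],
    [5.8,[-3.4,0,0.2],[0,0.005,0]],
    [5.8,[-3.7,0,0.2],[0,0.005,0]]
  ]
}}

```text
t: 6.0
eef_pos: [0.5713, -0.0299, 0.1012]
ee_rot: [-1.571, 0.002, -1.704]
wrist_force: [0.2, 0.6, -3.7]
width: 0.0582
```

```bash
python3 -c "
from h import *
plan([.576,.018,.101],-1.705);f=grab('top','t3');im=cv2.imread('pics/t3.png');cv2.imwrite('pics/t3c.png',cv2.resize(im[180:270,190:290],None,fx=6,fy=6,interpolation=cv2.INTER_CUBIC))
grab('side','s3');im=cv2.imread('pics/s3.png');cv2.imwrite('pics/s3c.png',cv2.resize(im[205:325,190:320],None,fx=5,fy=5,interpolation=cv2.INTER_CUBIC))"
```

```text
pose [ 0.5713 -0.0299  0.1012] [-1.5712e+00  1.6000e-03 -1.7045e+00] w 0.0582 t 6.0
shift cm [-4.81  0.03 -0.18] rot [ 0.     0.001 -0.002]
```

View pics/t3c.png

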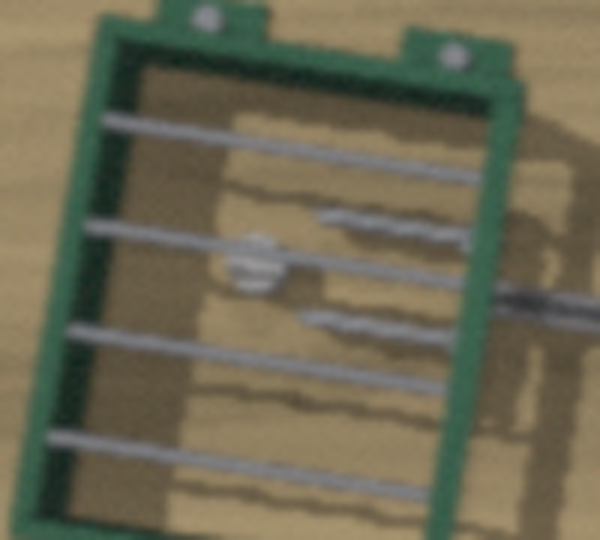

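View pics/s3c.png

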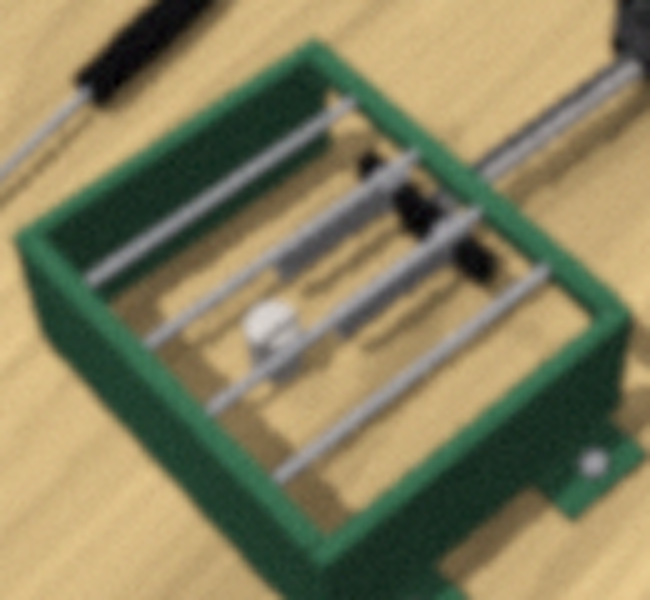

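Call:
{"method": "carry_out", "body": {
  "rows": [
    [5.8,[-0.5,0,0],[0,0,0]],
    [5.8,[-1.5,0,0],[0,0,0]],
    [5.8,[-2.5,0,0],[0,0,0]],
    [5.8,[-3.5,0,0],[0,0,0]],
    [5.8,[-4.4,0,0],[0,0,0]]
  ]
}}

```text
t: 6.6
eef_pos: [0.5773, 0.013, 0.1013]
ee_rot: [-1.571, 0.001, -1.706]
wrist_force: [0.7, 0.5, -4.6]
width: 0.0586
```

Call:
{"method": "carry_out", "body": {
  "rows": [
    [5.8,[0,0,0],[0,0,0]],
    [5.8,[0,0,0],[0,0,0]],
    [5.8,[0,0,0],[0,0,0]]
  ]
}}

```text
t: 6.9
eef_pos: [0.5771, 0.0104, 0.1013]
ee_rot: [-1.571, -0.001, -1.708]
wrist_force: [-0.5, -0.3, -3.7]
width: 0.058
```

```bash
cat > look.py <<'E'
from h import *
import sys
k=sys.argv[1]
s=bot.sense();print('t',s['t'],'pos',np.round(s['eef_pos'],4),'F',np.round(s['wrist_force'],2),'M',np.round(s['moment'],3),'w',round(s['width'],5))
f=grab('top','t'+k);im=cv2.imread(f'pics/t{k}.png');a=cv2.resize(im[180:270,190:290],None,fx=4,fy=4,interpolation=cv2.INTER_CUBIC)
grab('side','s'+k);im=cv2.imread(f'pics/s{k}.png');b=cv2.resize(im[210:310,200:300],None,fx=4,fy=4,interpolation=cv2.INTER_CUBIC)
c=np.zeros((400,800,3),np.uint8);c[:360,:400]=a;c[:,400:]=b;cv2.imwrite(f'pics/c{k}.png',c)
E
python3 look.py 4
```

```text
t 6.9 pos [0.5771 0.0104 0.1013] F [-0.46 -0.3  -3.69] M [-0.095 -0.017  0.003] w 0.05799
```

View pics/c4.png

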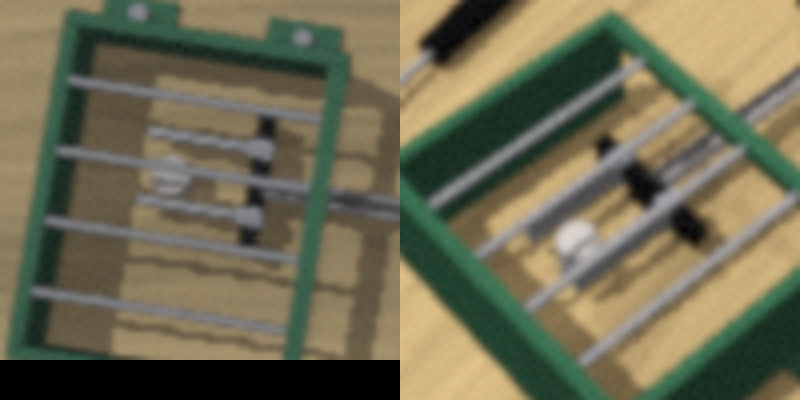

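Call:
{"method": "carry_out", "body": {
  "rows": [
    [5.8,[0,0,-0.1],[0,0,0]],
    [5.8,[-0.3,0,-0.15],[0,0,0]],
    [5.8,[-0.7,0,-0.15],[0,0,0]],
    [5.8,[-1,0,-0.15],[0,0,0]],
    [5.8,[-1,0,-0.15],[0,0,0]]
  ]
}}

```text
t: 7.5
eef_pos: [0.5772, 0.0227, 0.1013]
ee_rot: [-1.571, 0.001, -1.705]
wrist_force: [-0.4, 0.4, -4.2]
width: 0.058
```

Call:
{"method": "carry_out", "body": {
  "rows": [
    [5.6,[0,0,0],[0,0,0]],
    [5.4,[0,0,0],[0,0,0]],
    [5.2,[0,0,0],[0,0,0]],
    [5.2,[0,0,0],[0,0,0]],
    [5.2,[0,0,0],[0,0,0]]
  ]
}}

```text
t: 8.0
eef_pos: [0.577, 0.0213, 0.1013]
ee_rot: [-1.571, -0.0, -1.707]
wrist_force: [0.5, 0.7, -4.8]
width: 0.0523
```

```bash
python3 look.py 5
```

```text
t 8.0 pos [0.577  0.0213 0.1013] F [ 0.47  0.68 -4.81] M [-0.016  0.002  0.013] w 0.05232
```

View pics/c5.png

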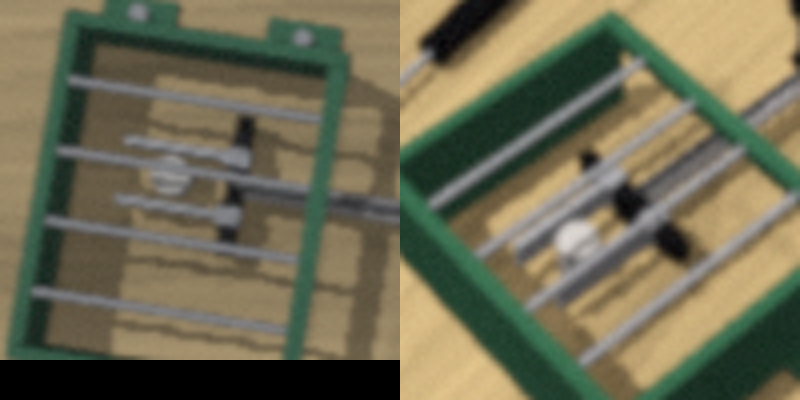

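Call:
{"method": "carry_out", "body": {
  "rows": [
    [5.1,[0,0,0],[0,0,0]],
    [5.0,[0,0,0],[0,0,0]],
    [5.0,[0,0,0],[0,0,0]],
    [5.0,[0,0,0],[0,0,0]],
    [5.0,[0,0,0],[0,0,0]]
  ]
}}

```text
t: 8.6
eef_pos: [0.5771, 0.0214, 0.1013]
ee_rot: [-1.571, 0.0, -1.707]
wrist_force: [-0.0, 0.3, -5.0]
width: 0.0501
```

```bash
cat > avg.py <<'E'
from h import *
import sys
W=[];F=[];M=[];Z=[]
for i in range(int(sys.argv[1])):
    s=bot.sense();W.append(s['width']);F.append(s['wrist_force']);M.append(s['moment']);Z.append(s['eef_pos']);bot.grab_frame('wrist')
W=np.array(W)*1000
print('t',s['t'],'w %.3f +- %.3f'%(W.mean(),W.std()/len(W)**.5),np.round(W,2),'F',np.round(np.mean(F,0),2),'M',np.round(np.mean(M,0),3),np.round(np.mean(Z,0),4))
E
python3 avg.py 8
```

```text
t 8.95 w 50.007 +- 0.053 [50.11 50.14 49.71 49.9  50.05 49.94 50.22 49.98] F [ 0.12  0.14 -4.6 ] M [-0.081 -0.035 -0.025] [0.5771 0.0214 0.1014]
```

Call:
{"method": "carry_out", "body": {
  "rows": [
    [4.9,[0,0,0],[0,0,0]],
    [4.8,[0,0,0],[0,0,0]],
    [4.8,[0,0,0],[0,0,0]],
    [4.8,[0,0,0],[0,0,0]],
    [4.8,[0,0,0],[0,0,0]]
  ]
}}

```text
t: 9.5
eef_pos: [0.5772, 0.0214, 0.1014]
ee_rot: [-1.57, 0.0, -1.707]
wrist_force: [0.7, -1.1, -3.8]
width: 0.0481
```

```bash
python3 avg.py 8; python3 look.py 6
```

```text
t 9.85 w 48.194 +- 0.026 [48.1  48.21 48.23 48.32 48.14 48.26 48.09 48.2 ] F [ 0.58 -0.05 -3.68] M [-0.025 -0.189 -0.145] [0.5772 0.0214 0.1014]
t 9.9 pos [0.5771 0.0214 0.1014] F [ 0.45 -0.35 -3.35] M [-0.025 -0.171 -0.176] w 0.04819
```

View pics/c6.png

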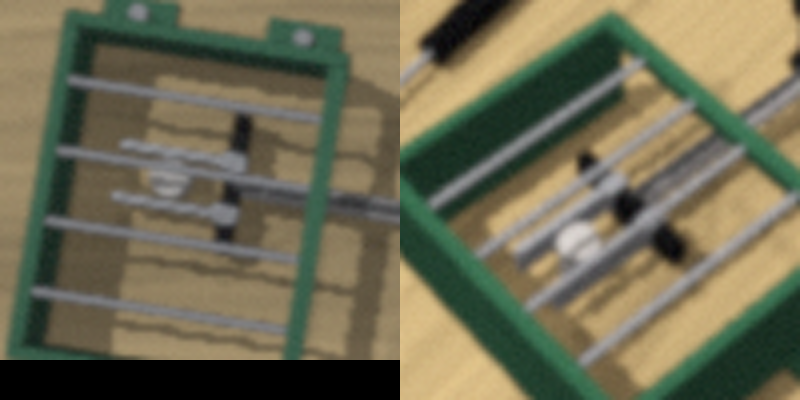

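Call:
{"method": "carry_out", "body": {
  "rows": [
    [4.75,[0,0,0],[0,0,0]],
    [4.75,[0,0,0],[0,0,0]],
    [4.75,[0,0,0],[0,0,0]]
  ]
}}

```text
t: 10.3
eef_pos: [0.577, 0.0214, 0.1013]
ee_rot: [-1.571, 0.0, -1.707]
wrist_force: [0.6, -0.0, -4.0]
width: 0.0477
```

```bash
python3 avg.py 8
```

```text
t 10.65 w 47.738 +- 0.076 [47.69 47.92 47.5  47.98 47.83 47.88 47.81 47.3 ] F [ 0.85 -0.34 -3.66] M [-0.057 -0.186 -0.159] [0.577  0.0214 0.1013]
```

Call:
{"method": "carry_out", "body": {
  "rows": [
    [4.7,[0,0,0],[0,0,0]],
    [4.7,[0,0,0],[0,0,0]],
    [4.7,[0,0,0],[0,0,0]]
  ]
}}

```text
t: 11.0
eef_pos: [0.577, 0.0214, 0.1013]
ee_rot: [-1.571, 0.0, -1.707]
wrist_force: [0.3, -0.5, -3.9]
width: 0.0471
```

```bash
python3 avg.py 8
```

```text
t 11.35 w 47.252 +- 0.072 [47.13 47.11 47.15 47.48 46.88 47.49 47.34 47.44] F [ 0.25 -0.25 -4.19] M [-0.039 -0.138 -0.107] [0.577  0.0214 0.1013]
```

Call:
{"method": "carry_out", "body": {
  "rows": [
    [4.65,[0,0,0],[0,0,0]],
    [4.65,[0,0,0],[0,0,0]],
    [4.65,[0,0,0],[0,0,0]]
  ]
}}

```text
t: 11.7
eef_pos: [0.5771, 0.0214, 0.1013]
ee_rot: [-1.571, 0.0, -1.707]
wrist_force: [0.4, -0.4, -4.4]
width: 0.0467
```

```bash
python3 avg.py 12
```

```text
t 12.25 w 46.802 +- 0.056 [46.69 47.23 46.81 46.93 46.6  46.61 46.55 46.69 46.72 47.05 46.83 46.92] F [ 0.66 -0.11 -4.27] M [-0.045 -0.162 -0.123] [0.5771 0.0214 0.1013]
```

Call:
{"method": "carry_out", "body": {
  "rows": [
    [4.6,[0,0,0],[0,0,0]],
    [4.6,[0,0,0],[0,0,0]],
    [4.6,[0,0,0],[0,0,0]]
  ]
}}

```text
t: 12.6
eef_pos: [0.5771, 0.0214, 0.1013]
ee_rot: [-1.571, 0.0, -1.707]
wrist_force: [0.9, -0.3, -4.5]
width: 0.0461
```

```bash
python3 avg.py 12; python3 look.py 7
```

```text
t 13.15 w 46.270 +- 0.051 [46.13 46.35 46.24 46.31 46.58 46.13 46.58 46.16 46.12 46.37 45.96 46.32] F [ 0.71 -0.24 -4.1 ] M [-0.034 -0.18  -0.146] [0.5771 0.0214 0.1014]
t 13.2 pos [0.577  0.0214 0.1013] F [-0.04 -0.23 -3.93] M [-0.024 -0.171 -0.063] w 0.04619
```

View pics/c7.png

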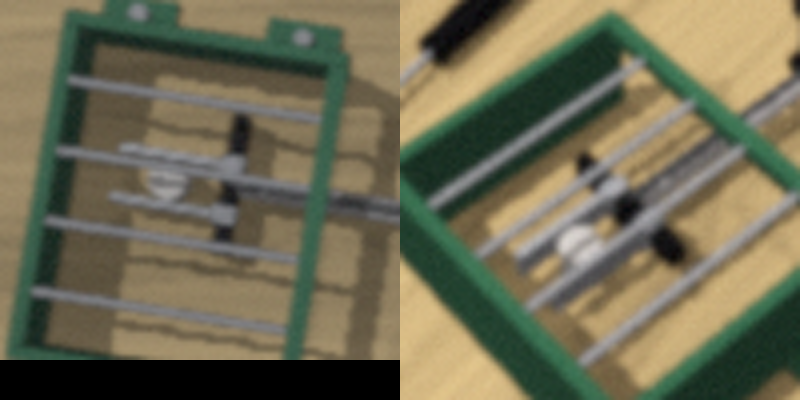

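Call:
{"method": "carry_out", "body": {
  "rows": [
    [4.55,[0,0,0],[0,0,0]],
    [4.55,[0,0,0],[0,0,0]],
    [4.55,[0,0,0],[0,0,0]]
  ]
}}

```text
t: 13.6
eef_pos: [0.5771, 0.0214, 0.1014]
ee_rot: [-1.571, 0.0, -1.707]
wrist_force: [0.5, -0.7, -4.0]
width: 0.0456
```

```bash
python3 avg.py 14
```

```text
t 14.25 w 45.772 +- 0.047 [45.62 45.73 46.   46.04 45.62 45.71 45.93 45.57 45.53 45.85 45.96 45.94
 45.77 45.54] F [ 0.8  -0.25 -3.63] M [-0.035 -0.198 -0.145] [0.5771 0.0214 0.1014]
```

Call:
{"method": "carry_out", "body": {
  "rows": [
    [4.55,[0,-0.15,0],[0,0,0]],
    [4.55,[0,-0.3,0],[0,0,0]],
    [4.55,[0,-0.4,0],[0,0,0]],
    [4.55,[0,-0.4,0],[0,0,0]]
  ]
}}

```text
t: 14.7
eef_pos: [0.5769, 0.0215, 0.1054]
ee_rot: [-1.571, 0.0, -1.706]
wrist_force: [-0.3, 0.4, -4.4]
width: 0.0452
```

```bash
python3 avg.py 10;python3 look.py 8
```

```text
t 15.15 w 45.735 +- 0.074 [45.24 45.75 45.94 45.65 45.92 45.94 45.65 45.94 45.43 45.9 ] F [-0.06  0.15 -4.47] M [-0.191 -0.004  0.013] [0.5769 0.0214 0.1053]
t 15.2 pos [0.577  0.0214 0.1053] F [ 0.94 -0.01 -5.04] M [-0.139  0.016 -0.044] w 0.04572
```

View pics/c8.png

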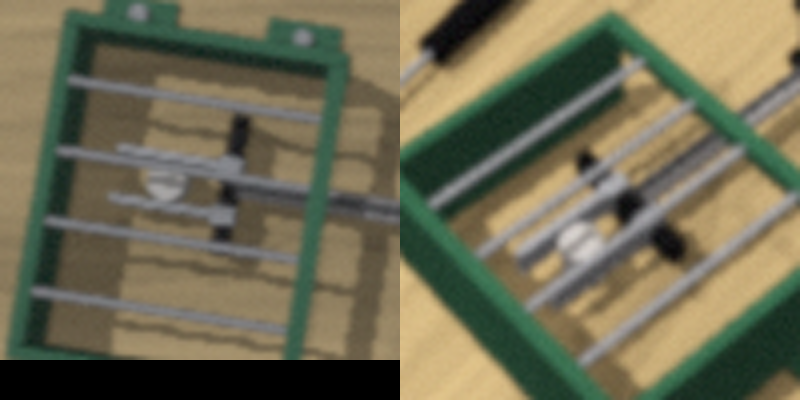

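Run:
```python
from h import *
for n in ['top0','t4','t7','t8','side0','s4','s7','s8']:
    f=dict(np.load(f'pics/{n}.npz'));P=pts(f);im=f['pixels'];hsv=cv2.cvtColor(im,cv2.COLOR_RGB2HSV);S=hsv[...,1].astype(int);V=hsv[...,2].astype(int)
    if n[0]=='t': r0,r1,c0,c1=214,232,225,240
    else: r0,r1,c0,c1=260,285,236,256
    m=np.zeros(S.shape,bool); m[r0:r1,c0:c1]=True
    m&=(V>(150 if n[0]=='t' else 165))&(S<60)&(P[...,2]>.015)&(P[...,2]<.06)
    z=P[...,2][m]; v,u=np.nonzero(m); print(n,m.sum(),'z med',np.median(z),z.mean(),'px',u.mean(),v.mean(), V[r0:r1,c0:c1].max())
```

```text
top0 0 z med nan nan px nan nan 145
t4 3 z med 0.0340918896606317 0.03469591456557897 px 232.0 220.33333333333334 153
t7 10 z med 0.032742435933382774 0.032643283440369396 px 231.2 227.0 162
t8 17 z med 0.037623403193071114 0.037420586645329275 px 230.47058823529412 227.47058823529412 167
side0 49 z med 0.03291325138714862 0.03275254349612842 px 242.9387755102041 268.7142857142857 202
s4 75 z med 0.03316159165315857 0.033586269824066955 px 244.58666666666667 269.49333333333334 219
s7 83 z med 0.03327883654986685 0.03381045281505738 px 243.9156626506024 269.26506024096386 217
s8 88 z med 0.03678650549727547 0.037413552396030815 px 244.1931818181818 268.6136363636364 212
  return _methods._mean(a, axis=axis, dtype=dtype,
  ret = ret.dtype.type(ret / rcount)
<stdin>:8: RuntimeWarning: Mean of empty slice.
```

Call:
{"method": "carry_out", "body": {
  "rows": [
    [4.53,[0,0.1,0],[0,0,0]],
    [4.53,[0.2,0.2,0],[0,0,0]],
    [4.53,[0.6,0.2,0],[0,0,0]],
    [4.53,[1.2,0.2,0],[0,0,0]],
    [4.53,[1.9,0.2,0],[0,0,0]]
  ]
}}

```text
t: 15.8
eef_pos: [0.5744, 0.0019, 0.1034]
ee_rot: [-1.571, -0.0, -1.707]
wrist_force: [-0.1, 0.3, -4.5]
width: 0.0458
```

Call:
{"method": "carry_out", "body": {
  "rows": [
    [4.53,[0.7,0,0],[0,0,0]],
    [4.53,[1.4,0,0],[0,0,0]],
    [4.53,[2.1,0,0],[0,0,0]],
    [4.53,[2.6,0,0],[0,0,0]],
    [4.53,[2.8,0,0],[0,0,0]]
  ]
}}

```text
t: 16.3
eef_pos: [0.5706, -0.0263, 0.1034]
ee_rot: [-1.571, -0.0, -1.708]
wrist_force: [0.8, -1.2, -4.3]
width: 0.0457
```

```bash
python3 avg.py 5;python3 look.py 9
```

```text
t 16.5 w 45.574 +- 0.039 [45.7  45.55 45.64 45.49 45.48] F [-0.05 -0.34 -4.84] M [-0.185 -0.008  0.004] [ 0.5706 -0.0256  0.1034]
t 16.55 pos [ 0.5707 -0.0245  0.1033] F [-0.7   0.54 -4.58] M [-0.191 -0.039  0.042] w 0.04552
```

View pics/c9.png

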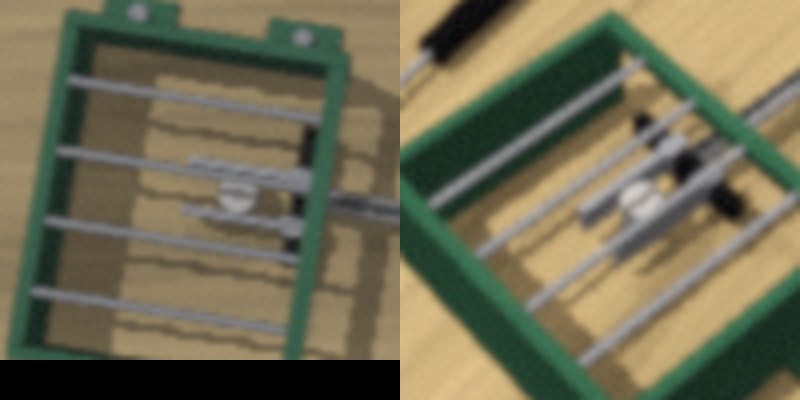

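Roller (top crop ~(237,195)) has moved with the jaws, held off the bench. Continue drawing.

Call:
{"method": "carry_out", "body": {
  "rows": [
    [4.53,[0.4,0,0],[0,0,0]],
    [4.53,[1.1,0,0],[0,0,0]],
    [4.53,[1.9,0,0],[0,0,0]],
    [4.53,[2.7,0,0],[0,0,0]],
    [4.53,[3.5,0,0],[0,0,0]]
  ]
}}

```text
t: 17.15
eef_pos: [0.5657, -0.0612, 0.1033]
ee_rot: [-1.571, -0.0, -1.708]
wrist_force: [0.1, -0.5, -5.8]
width: 0.0454
```

Call:
{"method": "carry_out", "body": {
  "rows": [
    [4.53,[0.8,0,0],[0,0,0]],
    [4.53,[1.6,0,0],[0,0,0]],
    [4.53,[2.4,0,0],[0,0,0]],
    [4.53,[3.2,0,0],[0,0,0]],
    [4.53,[4.0,0,0],[0,0,0]]
  ]
}}

```text
t: 17.65
eef_pos: [0.5604, -0.1002, 0.1033]
ee_rot: [-1.571, 0.0, -1.707]
wrist_force: [0.9, 0.3, -4.8]
width: 0.0456
```

Call:
{"method": "carry_out", "body": {
  "rows": [
    [4.53,[0.8,0,0],[0,0,0]],
    [4.53,[1.6,0,0],[0,0,0]],
    [4.53,[2.4,0,0],[0,0,0]],
    [4.53,[3.2,0,0],[0,0,0]],
    [4.53,[3.8,0,0],[0,0,0]]
  ]
}}

```text
t: 18.15
eef_pos: [0.5552, -0.1382, 0.1033]
ee_rot: [-1.571, -0.0, -1.708]
wrist_force: [0.3, -0.5, -4.8]
width: 0.0453
```

Call:
{"method": "carry_out", "body": {
  "rows": [
    [4.53,[0.3,0,0],[0,0,0]],
    [4.53,[0.5,0,0],[0,0,0]],
    [4.53,[0.5,0,0],[0,0,0]],
    [4.53,[0.5,0,0],[0,0,0]],
    [4.53,[0.5,0,0],[0,0,0]]
  ]
}}

```text
t: 18.65
eef_pos: [0.5548, -0.1415, 0.1033]
ee_rot: [-1.571, 0.001, -1.706]
wrist_force: [0.3, -1.2, -4.9]
width: 0.0455
```

```bash
sed -e 's/180:270,190:290/190:290,230:330/' -e 's/c\[:360,:400\]/c[:400,:400]/' -e 's/210:310,200:300/170:270,260:360/' look.py > look2.py; python3 avg.py 5;python3 look2.py 10
```

```text
t 18.85 w 45.392 +- 0.115 [45.53 45.69 45.48 44.93 45.32] F [ 0.06 -0.15 -4.73] M [-0.198  0.009  0.006] [ 0.5547 -0.1416  0.1033]
t 18.9 pos [ 0.5547 -0.1419  0.1033] F [ 0.32 -0.38 -4.58] M [-0.167 -0.002 -0.005] w 0.0452
```

View pics/c10.png

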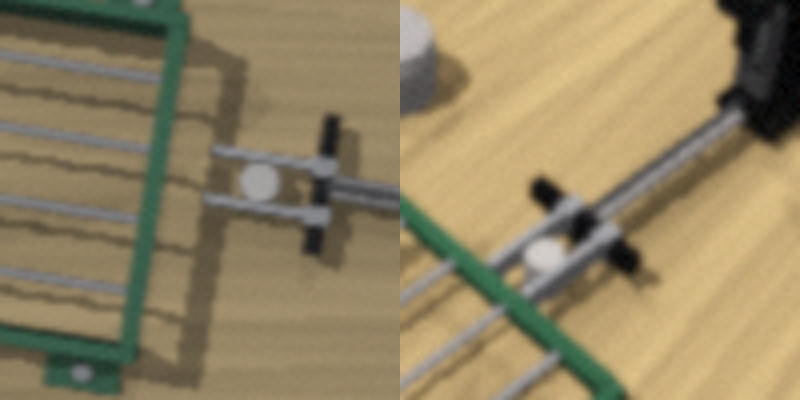

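Call:
{"method": "carry_out", "body": {
  "rows": [
    [4.53,[0,0.05,0],[0,0,0]],
    [4.53,[0,0.1,0],[0,0,0]],
    [4.53,[0,0.15,0],[0,0,0]],
    [4.53,[0,0.2,0],[0,0,0]],
    [4.53,[0,0.2,0],[0,0,0]]
  ]
}}

```text
t: 19.5
eef_pos: [0.5547, -0.1422, 0.1014]
ee_rot: [-1.571, 0.0, -1.707]
wrist_force: [0.7, -0.8, -3.6]
width: 0.0455
```

```bash
python3 avg.py 6
```

```text
t 19.75 w 45.581 +- 0.045 [45.53 45.48 45.56 45.81 45.6  45.5 ] F [ 0.26 -0.39 -3.86] M [-0.059  0.017  0.012] [ 0.5547 -0.1421  0.1014]
```

Call:
{"method": "carry_out", "body": {
  "rows": [
    [4.6,[0,0,0],[0,0,0]],
    [4.65,[0,0,0],[0,0,0]],
    [4.7,[0,0,0],[0,0,0]],
    [4.8,[0,0,0],[0,0,0]],
    [4.9,[0,0,0],[0,0,0]]
  ]
}}

```text
t: 20.3
eef_pos: [0.5546, -0.142, 0.1013]
ee_rot: [-1.571, 0.0, -1.707]
wrist_force: [-0.1, -1.2, -4.3]
width: 0.0491
```

Call:
{"method": "carry_out", "body": {
  "rows": [
    [5.1,[0,0,0],[0,0,0]],
    [5.3,[0,0,0],[0,0,0]],
    [5.5,[0,0,0],[0,0,0]],
    [5.7,[0,0,0],[0,0,0]],
    [5.7,[0,0,0],[0,0,0]]
  ]
}}

```text
t: 20.8
eef_pos: [0.5547, -0.1421, 0.1014]
ee_rot: [-1.571, 0.0, -1.707]
wrist_force: [0.2, -0.4, -4.2]
width: 0.057
```

```bash
python3 avg.py 3;python3 look2.py 11
```

```text
t 20.9 w 57.038 +- 0.016 [57.03 57.01 57.08] F [ 0.18  0.21 -4.21] M [-0.054 -0.03   0.009] [ 0.5547 -0.1421  0.1013]
t 20.95 pos [ 0.5547 -0.1421  0.1013] F [-0.31 -0.57 -3.93] M [-0.033 -0.008  0.032] w 0.05715
```

View pics/c11.png

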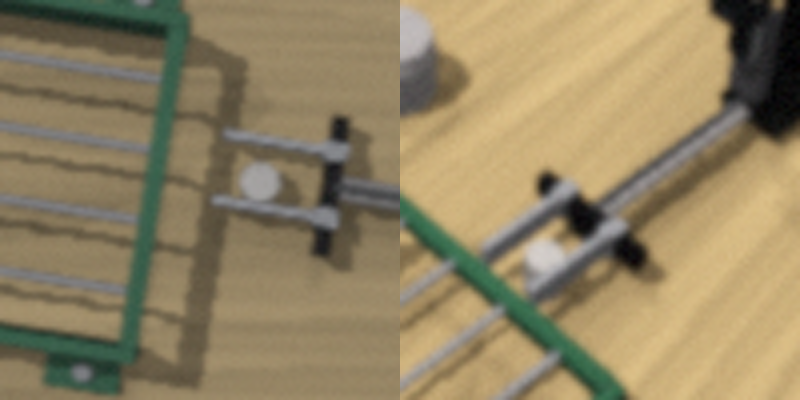

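Call:
{"method": "carry_out", "body": {
  "rows": [
    [5.7,[0,0,-0.2],[0,0,0]],
    [5.7,[0,0,-0.5],[0,0,0]],
    [5.7,[0.2,0,-0.5],[0,0,0]],
    [5.7,[0.8,0,-0.5],[0,0,0]],
    [5.7,[1.6,0,-0.5],[0,0,0]]
  ]
}}

```text
t: 21.55
eef_pos: [0.5476, -0.1575, 0.1014]
ee_rot: [-1.57, 0.0, -1.706]
wrist_force: [0.6, 0.2, -3.7]
width: 0.0569
```

Call:
{"method": "carry_out", "body": {
  "rows": [
    [5.7,[1,0,0],[0,0,0]],
    [5.7,[2,0,0],[0,0,0]],
    [5.7,[3,0,0],[0,0,0]],
    [5.7,[4,0,0],[0,0,0]],
    [5.7,[5,0,0],[0,0,0]]
  ]
}}

```text
t: 22.05
eef_pos: [0.5405, -0.2079, 0.1013]
ee_rot: [-1.571, -0.0, -1.707]
wrist_force: [-0.2, 0.1, -4.6]
width: 0.0567
```

Call:
{"method": "carry_out", "body": {
  "rows": [
    [5.7,[0.8,0,0],[0,0,0]],
    [5.7,[1.5,0,0],[0,0,0]],
    [5.7,[2,0,0],[0,0,0]],
    [5.7,[2,0,0],[0,0,0]],
    [5.7,[2,0,0],[0,0,0]]
  ]
}}

```text
t: 22.55
eef_pos: [0.5381, -0.2262, 0.1013]
ee_rot: [-1.571, 0.001, -1.707]
wrist_force: [0.1, 0.2, -4.8]
width: 0.0569
```

```bash
python3 avg.py 3; sed -i -e 's/230:330\]/240:340]/' look2.py; python3 look2.py 12
```

```text
t 22.65 w 57.033 +- 0.090 [56.88 57.25 56.98] F [-0.05  0.31 -4.66] M [-0.035 -0.029 -0.017] [ 0.5382 -0.2259  0.1013]
t 22.7 pos [ 0.5382 -0.2257  0.1013] F [ 0.16 -0.54 -3.81] M [-0.064  0.013 -0.007] w 0.05682
```

View pics/c12.png

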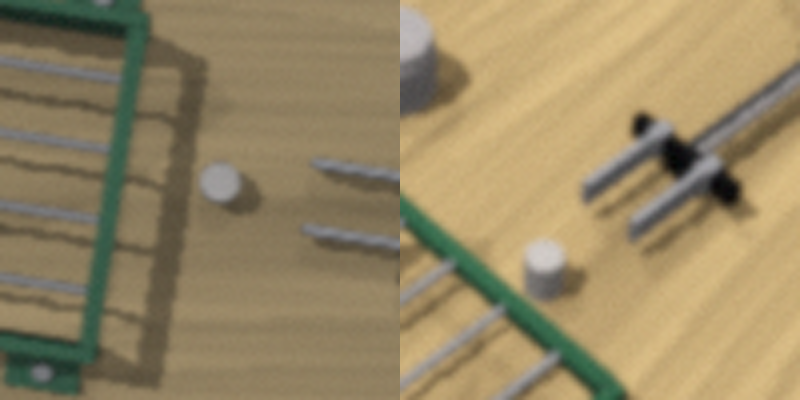

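View pics/t12.png

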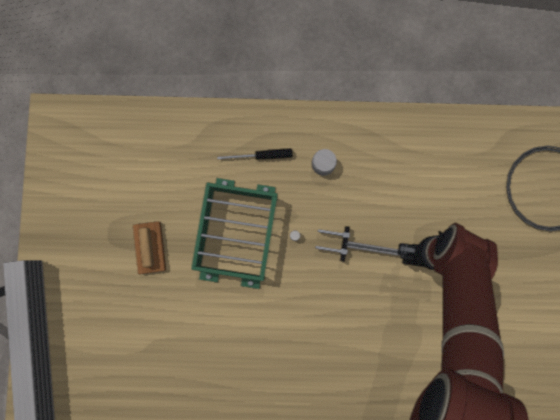

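Call:
{"method": "carry_out", "body": {
  "rows": [
    [5.7,[0,0.2,0],[0,0,0]],
    [5.7,[0,0.4,0],[0,0,0]],
    [5.7,[0,0.6,0],[0,0,0]],
    [5.7,[0,0.7,0],[0,0,0]],
    [5.7,[0,0.75,0],[0,0,0]]
  ]
}}

```text
t: 23.3
eef_pos: [0.5379, -0.2265, 0.0936]
ee_rot: [-1.571, 0.0, -1.707]
wrist_force: [0.5, -0.2, -5.0]
width: 0.0566
```

Call:
{"method": "carry_out", "body": {
  "rows": [
    [5.7,[0,0.05,0],[0,0,0]],
    [5.7,[0,0.1,0],[0,0,0]],
    [5.7,[0,0.15,0],[0,0,0]],
    [5.7,[0,0.15,0],[0,0,0]]
  ]
}}

```text
t: 23.7
eef_pos: [0.5381, -0.2267, 0.0927]
ee_rot: [-1.57, 0.0, -1.707]
wrist_force: [0.0, 0.0, -1.9]
width: 0.0572
```

```bash
python3 avg.py 4
```

```text
t 23.85 w 57.072 +- 0.099 [57.25 57.01 57.26 56.78] F [-0.44  0.31 -1.87] M [ 0.087  0.105 -0.004] [ 0.5381 -0.2267  0.0926]
```

Touching down; a bit lower, then open.

Call:
{"method": "carry_out", "body": {
  "rows": [
    [5.7,[0,0.05,0],[0,0,0]],
    [5.7,[0,0.1,0],[0,0,0]],
    [5.7,[0,0.1,0],[0,0,0]]
  ]
}}

```text
t: 24.2
eef_pos: [0.5381, -0.2267, 0.0926]
ee_rot: [-1.57, 0.0, -1.707]
wrist_force: [-2.0, 1.2, 6.4]
width: 0.0569
```

Call:
{"method": "carry_out", "body": {
  "rows": [
    [5.9,[0,0,0],[0,0,0]],
    [6.1,[0,0,0],[0,0,0]],
    [6.5,[0,0,0],[0,0,0]],
    [7.5,[0,0,0],[0,0,0]],
    [8.5,[0,0,0],[0,0,0]]
  ]
}}

```text
t: 24.7
eef_pos: [0.5382, -0.2267, 0.0912]
ee_rot: [-1.571, -0.0, -1.707]
wrist_force: [-0.4, -0.0, 0.4]
width: 0.0847
```

Call:
{"method": "carry_out", "body": {
  "rows": [
    [8.5,[0,0,0],[0,0,0]],
    [8.5,[0,0,0],[0,0,0]],
    [8.5,[0,-0.5,0],[0,0,0]],
    [8.5,[0,-1.5,0],[0,0,0]],
    [8.5,[0,-3,0],[0,0,0]]
  ]
}}

```text
t: 25.2
eef_pos: [0.5377, -0.2264, 0.1217]
ee_rot: [-1.572, 0.0, -1.707]
wrist_force: [0.3, 0.1, 0.5]
width: 0.0852
```

```bash
python3 -c "
from h import *
s=bot.sense();print(s['wrist_force'],s['width'],s['eef_pos']);grab('wrist','w9')"
```

```text
[0.34726257 0.06974041 0.53503907] 0.08515045703747331 [ 0.53768517 -0.22644706  0.1216935 ]
```

View pics/w9.png

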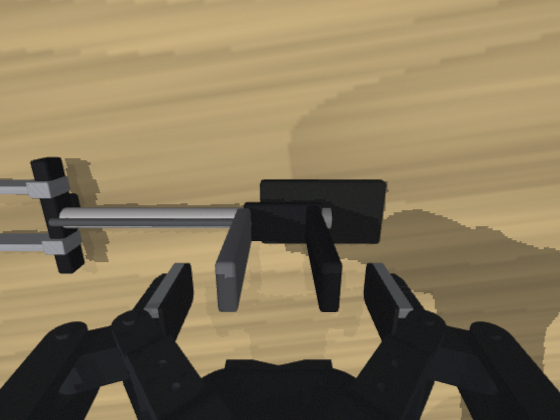

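Fingers clear of the plates on both sides. Rise and check.

Call:
{"method": "carry_out", "body": {
  "rows": [
    [8.5,[0,-3,0],[0,0,0]],
    [8.5,[0,-6,0],[0,0,0]],
    [8.5,[0,-9,0],[0,0,0]],
    [8.5,[0,-11,0],[0,0,0]],
    [8.5,[0,-11,0],[0,0,0]]
  ]
}}

```text
t: 25.75
eef_pos: [0.5399, -0.2276, 0.2352]
ee_rot: [-1.563, -0.002, -1.707]
wrist_force: [0.8, 0.4, 0.6]
width: 0.0848
```

Call:
{"method": "carry_out", "body": {
  "rows": [
    [8.5,[0,0,0],[0,0,0]],
    [8.5,[0,0,0],[0,0,0]],
    [8.5,[0,0,0],[0,0,0]]
  ]
}}

```text
t: 26.05
eef_pos: [0.5373, -0.2263, 0.2299]
ee_rot: [-1.574, 0.001, -1.707]
wrist_force: [-0.5, -0.7, -0.2]
width: 0.0853
```

```bash
python3 look2.py 13
python3 - <<'E'
from h import *
for n in ['t12','t13']:
    f=dict(np.load(f'pics/{n}.npz'));P=pts(f);z=P[...,2]
    m=(z>.025)&(z<.045)&(P[...,0]>.53)&(P[...,0]<.62)&(P[...,1]>.03)&(P[...,1]<.11)
    print(n,'roller',m.sum(),np.round(P[m].mean(0),4) if m.any() else '')
    m=(z>.012)&(z<.06)&(P[...,0]>.50)&(P[...,0]<.62)&(P[...,1]>-.05)&(P[...,1]<.03)
    print('prongs',m.sum(),np.round(P[m].mean(0),4),P[m][:,1].max())
print(bot.sense()['eef_pos'],bot.sense()['t'])
E
```

```text
t 26.05 pos [ 0.5373 -0.2263  0.2299] F [-0.46 -0.69 -0.17] M [-0.014 -0.021  0.033] w 0.08527
t12 roller 77 [0.5769 0.0751 0.0339]
prongs 210 [ 0.5576 -0.0238  0.0374] 0.022035343303281815
t13 roller 77 [0.5769 0.0751 0.034 ]
prongs 169 [ 0.5606 -0.0214  0.0295] 0.01898814258869165
[ 0.53759073 -0.22641278  0.23023795] 26.15
```

View pics/c13.png

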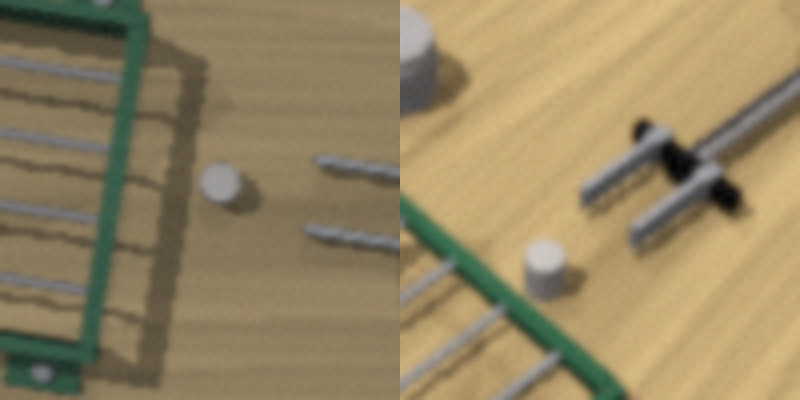

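View pics/s13.png

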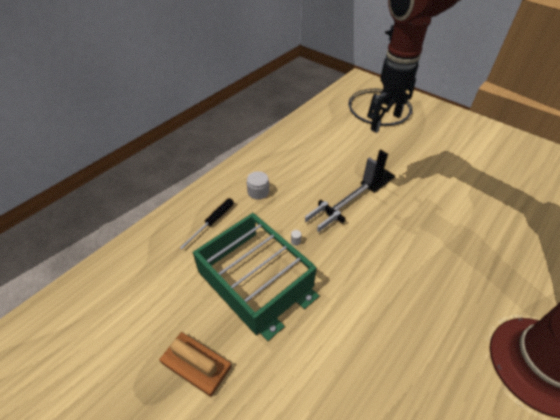

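```bash
python3 -c "
from plant import bot
print(bot.hand_in())"
```

```text
the job is handed in; nothing more can be done
None
```

The roller is out from under the grate, standing upright on the open bench. I handed the job in at about 26 s of the 67 s allowed.

**What I did:** I took the reacher by its grip and brought the jaws around the roller. I squeezed in small steps, then a 4 mm lift confirmed the hold: the roller's top rose about 4 mm in both camera views and the wrist moment changed to match its weight. I drew it out held about 2 mm clear of the bench, set it down, released it, moved the fixed prong off it and drew the reacher back. The reacher was then set down on its feet and let go.

**Last checks:**
- **Roller:** its top is at z = 34 mm and it did not move after release. Its near side is about 48 mm outside the grate's front edge.
- **Reacher:** it lies flat (prong tops about 30 mm high), with the jaw tips about 45 mm short of the roller.
- **Other things:** the tin, block, screwdriver and grate look unmoved in the pictures, and the robot touches nothing.

**What I could not confirm:** the feel at the trigger was weak, because the finger-opening reading scatters by about 0.2 mm and showed no sharp contact point. The squeeze on the roller is therefore an estimate: about 2–3 N from the jaw geometry, at most about 5 N, against the 7 N limit. The camera views also disagreed with each other by up to 5 mm, so I corrected the jaw position from pictures during the approach.

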